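# Set out the mills from the sloped galley rack

## Task

Lunch is going up to the cockpit: take the two matching turned salt and pepper mills out of the sloped condiment rack and set them down gently on the serving tray, both standing upright on its floor inside the rim. Leave the canister and the oil bottle in their bays and the mug where it stands on the tray.

Things in the scene. Friction and masses are not known exactly. Their poses are not given: they have to be found in the camera images.
- mill_a: One of two identical turned wooden mills, 151 mm tall, 54 mm across foot and shoulder. Origin: centre of its underside; z: along it to its top. Grip the straight head, 46 mm across, 84 to 122 mm up; below it a 33 mm neck, above it a dome and a steel ball. 0.15 to 0.31 kg. It starts in one of the rack's bays, leaning 30 degrees, head out; draw it out along its axis, 75 mm or more.
- mill_b: The other mill, the same in every way as mill_a. Which bays the two stand in varies.
- rack: Oak rack, fixed, 380 mm wide (y), 140 deep, 134 high. Origin: centre of its footprint; z up, +x its front, away from the robot. One row of four open bays at y = -138, -46, 46, 138 mm, each 80 wide, 76 across, 72 deep, walls 8, dividers 12. They lean 30 degrees, mouths up and to the front: things in them lean with tops to +x, 54 mm feet on the front wall. Place, side and yaw (up to 0.3 rad) vary.
- canister: Plain straight wooden canister with a flat lid, 54 mm across, 119 mm tall, in a bay of the rack: leave it there. Origin: centre of its underside; z along it.
- oil_bottle: Green glass oil bottle with a narrow neck and a cork, 54 mm across, 140 mm tall, in a bay of the rack: leave it there. Origin: centre of its underside; z along it.
- tray: Plywood serving tray with a dark rim, fixed: 200 mm (its x) by 260 mm (its y) outside, 184 by 244 mm inside the rim. Origin: centre of its underside; z up. Its floor is 6 mm above the origin, the rim's top 22 mm. Place, side and yaw (up to 0.35 rad) vary. The half towards its -y is empty, the mug stands in the other.
- mug: White mug standing on the tray in the half towards the tray's +y, 72 mm across the rim, 80 mm high, with a handle reaching about 110 mm across in all. Origin: centre of its underside. Leave it standing where it is.

How it is judged:
By the outcome, as a careful person would: the job done as asked, in the order asked, and still so for the second after the job is handed in, with the robot touching nothing.
It also fails if it takes over 67 s, if anything falls off the work surface, if the arm or the gripper's body presses on something with over 40 N, if the wrist force passes 120 N, or if a joint passes its speed limit or range.

## Robot

A 7-joint arm with a two-finger parallel gripper is mounted at the origin on the work surface. World frame = base frame: x ahead of the robot, y to its left, z up, the work surface at z = 0. Lengths are in m, angles in degrees, forces in N, time in s.
With the tool pointing down it reaches from about 0.35 to 0.9 m from the base axis. Payload 19.9 kg.
Tool frame: the origin (TCP) lies on the mounting face of the last link; the fingertips stand 173 mm ahead of it and the grasp point (between the pads) lies 155 mm ahead of it (hold_point_z is the z of the grasp point in the tool frame, in m); z points along the fingers, y is the line along which they close (so a half turn about z gives the same grasp; the last joint's range is limited). The gripper opens to 85 mm and grips with 20 to 120 N. Pads are 22 mm wide; open, the fingers measure 114 mm over their backs; the gripper's body (76 mm by 85 mm) begins 54 mm behind the grasp point. The pads swing forward as they close: fully open they stand 13 mm farther back than shut.
Start: joints at [-72.909, 23.915, -0.59, 92.452, 0.269, 63.638, -3.037], TCP at [0.208, 0.589, 0.405] pointing down, gripper open.
Joint ranges: [-161.28, 161.28], [-22.2, 115.67], [-73.04, 71.86], [3.21, 147.25], [-68.34, 248.33], [10.77, 114.83], [-161.83, 161.83]. Speed limits (degrees/s): [108.29, 108.29, 136.94, 136.94, 172.46, 172.46, 172.46].

## Interface

Orientations are given as [roll, pitch, yaw] about the fixed x, y, z axes, in that order (R = Rz(yaw) Ry(pitch) Rx(roll)).
In Python, from station import * gives the robot as it stands.
- The arm moves only by the shell command python3 -m creep 'ROWS' [FORCE]. ROWS is JSON, a list of rows, each an object with "claw": the closure, from -1 (fully open) to 1 (shut); "translation": the shift along the tool's x, y, z in mm, a list of three; "yaw": the turn about the tool's z in rad. A call has 1 to 8 rows; each row is the pose to reach, as a shift and turn from the pose commanded when the call began, along the tool's axes at that moment; what a row does not reach only later rows make up. A row lasts 1/10 s, in which the tool goes at most 50 mm and 8.59 degrees, less where a joint would pass 70% of its speed; a pose out of reach is approached as far as the arm can. A call with a gripper value outside its range is refused whole. The fingers move at their own pace and stop on an object; FORCE is the grip in N (left out, the last holds). Time passes only in rows, so rows that repeat a pose let the fingers close. It gives the time, the measured TCP pose, the force, the opening and the grip force at its end, in the units of the state.
- observe(): the state, without advancing time (a new reading comes with each control period).
- camera(name): name is "side" or "top"; returns (picture, depth): 384x512x3 uint8, red, green, blue; 384x512 float32, m along the optical axis (not along the pixel's ray), 0 where there is no reading.
- camera_params(name): a dict with "K" (3x3 intrinsics, pixels), "pose" (4x4, takes a point from camera to world coordinates). Camera axes: x right, y up, looking along -z (the intrinsics and any distortion apply to the point x, -y, -z); pixel columns grow to the right and rows downward; lengths in m; the calibration is good to about 2 mm. A picture is of the moment at which its call begins. camera_params takes no time and is no camera call.
- finish_job(): hands the job in; it is judged then, once.
The state is a dict: "time_s": time; "joints": joint angles; "dq": joint speeds; "tau": joint torques, N m; "position": TCP position; "orientation": TCP orientation; "wrist_force": force on the tool from outside, world axes, zero at the start; "moment": the same for the moment, N m; "opening": finger opening in m; "gripper_force": force on a finger pad.
Only numpy, scipy, OpenCV 4.12 (cv2) and the standard library are available. Lean on these libraries where they do the work, as an engineer would, in place of code of your own. Each camera call takes 0.05 s, during which the arm holds its last target. There are 200 camera calls.

## Working session

There is one attempt and no reset: what is moved stays moved. The work goes in short steps, Python scripts to look and compute and a shell command to move; the robot and the scene stay as the last step left them, time stands still between calls to the robot, and variables do not carry over. Pictures are saved under pics/ and viewed, at most 11 in all, crops included, and the job is handed in when it is done.

```bash
ls; mkdir -p pics; python3 - <<'E'
from station import *
import cv2,numpy as np
for n in("side","top"):
    p,d=camera(n); np.savez(f"pics/{n}0.npz",p=p,d=d); cv2.imwrite(f"pics/{n}0.png",p[:,:,::-1])
    c=camera_params(n); print(n,np.round(c["K"],1).tolist(),np.round(c["pose"],3).tolist(),[k for k in c], (d>0).mean())
print(observe())
E
```

```text
pics
side [[364.9, 0.0, 255.1], [0.0, 364.9, 188.3], [0.0, 0.0, 1.0]] [[0.989, 0.115, -0.091, 0.39], [-0.146, 0.698, -0.701, -0.736], [-0.017, 0.707, 0.707, 0.79], [0.0, 0.0, 0.0, 1.0]] ['K', 'pose'] 0.9958750406901041
top [[487.3, 0.0, 252.4], [0.0, 487.3, 188.8], [0.0, 0.0, 1.0]] [[0.073, 0.977, -0.2, 0.253], [-0.997, 0.073, -0.009, -0.018], [0.005, 0.2, 0.98, 1.166], [0.0, 0.0, 0.0, 1.0]] ['K', 'pose'] 0.9958750406901041
{'time_s': 0.1, 'joints': array([-72.90986929,  23.94372746,  -0.59282485,  92.48245629,
         0.2668905 ,  63.63814474,  -3.03705703]), 'dq': array([ 0.0589344 , -0.03748981, -0.03582993, -0.0199787 ,  0.00730614,
        0.01940741,  0.01933738]), 'tau': array([ 2.24088828e-03, -8.65837383e+01,  6.80918656e-01, -4.35644710e+01,
        1.91996869e-02,  4.94728563e-03,  3.78517007e-05]), 'position': array([0.20822515, 0.58915893, 0.40412942]), 'orientation': array([-1.79937065e+02,  1.75431035e-03,  1.60533399e+02]), 'wrist_force': array([-0.05272873,  0.37441531,  0.1318788 ]), 'moment': array([ 0.05312132,  0.04467375, -0.01256111]), 'gripper_force': 0.0, 'opening': 0.08544639796891117}
```

View pics/side0.png

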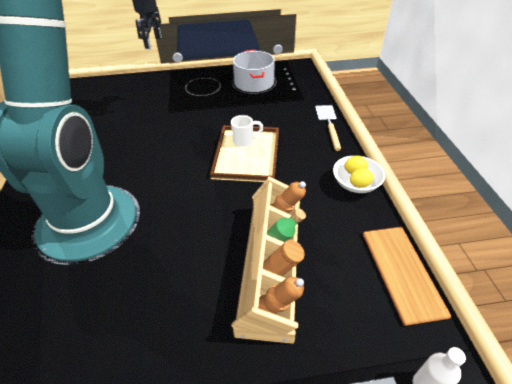

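View pics/top0.png

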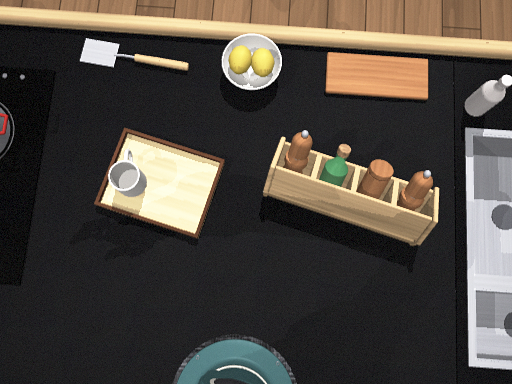

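Both views show the rack on the right. The mills are in its end bays, with steel balls at about (305,133) and (428,173) in the top view and (302,183) and (300,283) in the side view. The bottle and canister are in between. The tray is at about (160,183) in the top view, with the mug at (124,178).

```bash
cat >h.py <<'E'
import numpy as np,cv2
from station import *
def ray(n,u,v):
    c=camera_params(n);K=c["K"];P=c["pose"]
    d=np.array([(u-K[0,2])/K[0,0],-(v-K[1,2])/K[1,1],-1.])
    return P[:3,3],P[:3,:3]@d
def plane(n,u,v,z):
    o,d=ray(n,u,v);return o+d*(z-o[2])/d[2]
def tri(a,b):
    (o1,d1),(o2,d2)=ray("top",*a),ray("side",*b)
    s=np.linalg.lstsq(np.c_[d1,-d2],o2-o1,rcond=None)[0]
    p,q=o1+s[0]*d1,o2+s[1]*d2
    return (p+q)/2,np.linalg.norm(p-q)
def pt(n,u,v,d):
    o,r=ray(n,u,v);return o+r*d
def cloud(n,dm):
    v,u=np.mgrid[:384,:512];c=camera_params(n);K=c["K"];P=c["pose"]
    X=np.stack([(u-K[0,2])/K[0,0]*dm,-(v-K[1,2])/K[1,1]*dm,-dm],-1)
    return X@P[:3,:3].T+P[:3,3]
def blob(img,mask,u,v,r):
    m=np.zeros_like(mask);m[v-r:v+r+1,u-r:u+r+1]=mask[v-r:v+r+1,u-r:u+r+1]
    ys,xs=np.nonzero(m);return xs.mean(),ys.mean(),len(xs)
E
python3 - <<'E'
from h import *
np.set_printoptions(precision=4,suppress=True)
C={};B={}
for n,g in(("top",((305,133),(428,173))),("side",((302,183),(300,283)))):
    f=np.load(f"pics/{n}0.npz");p,d=f["p"],f["d"];C[n]=(p,cloud(n,d))
    hsv=cv2.cvtColor(p,cv2.COLOR_RGB2HSV)
    m=(hsv[...,1]<90)&(hsv[...,2]>70)
    B[n]=[blob(p,m,*q,6) for q in g];print(n,B[n])
    hm=(hsv[...,0]<14)&(hsv[...,1]>110)&(hsv[...,2]>60); C[n]+=(hm,)
bl=[]
for i in(0,1):
    q,e=tri(B["top"][i][:2],B["side"][i][:2]);bl.append(q);print("ball",q,e)
v=bl[0]-bl[1];print("dist",np.linalg.norm(v),"yaw",np.degrees(np.arctan2(-v[0],v[1])))
# mill points near ball, fit centre per view
for i in(0,1):
  for n in C:
    p,X,hm=C[n];s=hm&(np.linalg.norm(X-bl[i],axis=-1)<.085)&(X[...,2]>.1)
    print(n,i,s.sum(),X[s].min(0),X[s].max(0),np.median(X[s],0))
# rack cloud & tray: top view
p,X,_=C["top"];Z=X[...,2]
R=(Z>.1)&(Z<.3)&(X[...,1]<-.02)&(X[...,0]<.75);print("rack/top",R.sum(),X[R].min(0),X[R].max(0))
T=(Z>.003)&(Z<.04)&(X[...,0]>.25)&(X[...,0]<.62)&(X[...,1]>.0)&(X[...,1]<.35)
T|=(Z>.003)&(Z<.11)&(np.hypot(X[...,0]-.4,X[...,1]-.23)<.07)
k,l,st,_=cv2.connectedComponentsWithStats(T.astype(np.uint8));j=1+st[1:,4].argmax();s=l==j
r=cv2.minAreaRect(X[s][:,:2].astype(np.float32));print("tray",r,cv2.boxPoints(r))
fl=s&(p.min(2)>120)&(Z<.02);print("floor z",np.median(Z[fl]))
mg=s&(Z>.07);print("mug",mg.sum(),X[mg].mean(0),X[mg].min(0),X[mg].max(0))
E
```

```text
top [(np.float64(304.6170212765957), np.float64(133.40425531914894), 47), (np.float64(426.7843137254902), np.float64(173.31372549019608), 51)]
side [(np.float64(302.1333333333333), np.float64(184.0222222222222), 45), (np.float64(299.42424242424244), np.float64(281.8030303030303), 66)]
ball [ 0.5887 -0.1122  0.1569] 0.00014966763334231485
ball [ 0.5193 -0.3768  0.1566] 0.0003605422824485981
dist 0.273444652467827 yaw -14.687663048463264
top 0 591 [ 0.5267 -0.1313  0.1003] [ 0.596  -0.078   0.1599] [ 0.5571 -0.1029  0.137 ]
side 0 269 [ 0.5277 -0.1332  0.1001] [ 0.5974 -0.0912  0.1569] [ 0.5568 -0.1211  0.1275]
top 1 732 [ 0.4574 -0.392   0.1001] [ 0.5446 -0.2927  0.1584] [ 0.4933 -0.3608  0.1364]
side 1 490 [ 0.4579 -0.3979  0.1   ] [ 0.5439 -0.2949  0.1545] [ 0.4893 -0.3767  0.1263]
rack/top 5754 [ 0.0644 -0.5759  0.1   ] [ 0.7499 -0.02    0.2754]
tray ((0.49209797382354736, 0.2198079228401184), (0.2796417772769928, 0.217905193567276), 77.24685668945312) [[0.355  0.1075]
 [0.5675 0.0594]
 [0.6292 0.3321]
 [0.4167 0.3802]]
floor z 0.006818777128404285
mug 42 [0.4562 0.2662 0.0805] [0.4487 0.2549 0.0705] [0.4654 0.2795 0.0906]
```

```bash
cat >>h.py <<'E'
def go(g,yaw=None):
    s=observe();y0=np.radians(s["orientation"][2]);d=np.array(g)-[*s["position"][:2],s["position"][2]-.155]
    x=np.array([np.cos(y0),np.sin(y0),0]);y=np.array([np.sin(y0),-np.cos(y0),0])
    print("t",s["time_s"],"tool mm",np.round([d@x*1e3,d@y*1e3,-d[2]*1e3],1),"yaw",None if yaw is None else round(np.radians((s["orientation"][2]-yaw+180)%360-180),3))
E
python3 - <<'E'
from h import *
go([.5684,-.1069,.25],165.3)
for c in((125,130),(223,158),(197,237),(96,206)):print(plane("top",*c,.022))
E
```

```text
t 0.1 tool mm [-571.6 -536.2   -0.9] yaw -0.083
[0.60949839 0.31525055 0.022     ]
[0.55661582 0.06957554 0.022     ]
[0.36104893 0.11411497 0.022     ]
[0.41675604 0.36021739 0.022     ]
```

```bash
R='{"claw":-0.5,"translation":[-572,-536,0],"yaw":-0.083}'; python3 -m creep '[{"claw":-0.5,"translation":[-572,-536,0],"yaw":-0.083},{"claw":-0.5,"translation":[-572,-536,0],"yaw":-0.083},{"claw":-0.5,"translation":[-572,-536,0],"yaw":-0.083},{"claw":-0.5,"translation":[-572,-536,0],"yaw":-0.083},{"claw":-0.5,"translation":[-572,-536,0],"yaw":-0.083},{"claw":-0.5,"translation":[-572,-536,0],"yaw":-0.083},{"claw":-0.5,"translation":[-572,-536,0],"yaw":-0.083},{"claw":-0.5,"translation":[-572,-536,0],"yaw":-0.083}]' 20; python3 -c "
from h import *
go([.5684,-.1069,.25],165.3)"
```

```text
time_s: 0.9
position: [0.3927, 0.2321, 0.4047]
orientation: [180.0, -0.0, 165.3]
wrist_force: [1.5, 0.5, 0.1]
opening: 0.064
gripper_force: 0.0
t 0.9 tool mm [-256.  -283.3   -0.3] yaw -0.0
```

```bash
python3 -m creep '[{"claw":-0.5,"translation":[-256,-283,0],"yaw":0},{"claw":-0.5,"translation":[-256,-283,0],"yaw":0},{"claw":-0.5,"translation":[-256,-283,0],"yaw":0},{"claw":-0.5,"translation":[-256,-283,0],"yaw":0},{"claw":-0.5,"translation":[-256,-283,0],"yaw":0},{"claw":-0.5,"translation":[-256,-283,0],"yaw":0},{"claw":-0.5,"translation":[-256,-283,0],"yaw":0},{"claw":-0.5,"translation":[-256,-283,0],"yaw":0}]' ; python3 -m creep '[{"claw":-0.5,"translation":[0,0,0],"yaw":0},{"claw":-0.5,"translation":[0,0,0],"yaw":0}]'; python3 -c "
from h import *
go([.5684,-.1069,.1215],165.3)"
```

```text
time_s: 1.7
position: [0.5687, -0.1081, 0.4045]
orientation: [-179.9, 0.0, 165.2]
wrist_force: [-0.5, 0.7, -0.4]
opening: 0.064
gripper_force: 0.0
time_s: 1.9
position: [0.568, -0.1049, 0.4042]
orientation: [-180.0, -0.1, 165.2]
wrist_force: [-0.2, 0.6, -0.2]
opening: 0.0641
gripper_force: 0.0
t 1.9 tool mm [ -0.9  -1.8 127.7] yaw -0.001
```

```bash
python3 -m creep '[{"claw":-0.5,"translation":[-1,-2,40],"yaw":0},{"claw":-0.5,"translation":[-1,-2,80],"yaw":0},{"claw":-0.5,"translation":[-1,-2,100],"yaw":0},{"claw":-0.5,"translation":[-1,-2,115],"yaw":0},{"claw":-0.5,"translation":[-1,-2,128],"yaw":0},{"claw":-0.5,"translation":[-1,-2,128],"yaw":0},{"claw":-0.5,"translation":[-1,-2,128],"yaw":0}]' ; python3 - <<'E'
from h import *
go([.5684,-.1069,.1215],165.3)
p,d=camera("side");cv2.imwrite("pics/s1.png",cv2.resize(p[130:330,200:360,::-1],None,fx=3,fy=3))
E
```

```text
time_s: 2.6
position: [0.5688, -0.1067, 0.2774]
orientation: [180.0, 0.0, 165.3]
wrist_force: [0.1, -0.0, 0.2]
opening: 0.0643
gripper_force: 0.0
t 2.6 tool mm [ 0.3 -0.3  0.9] yaw -0.0
```

View pics/s1.png

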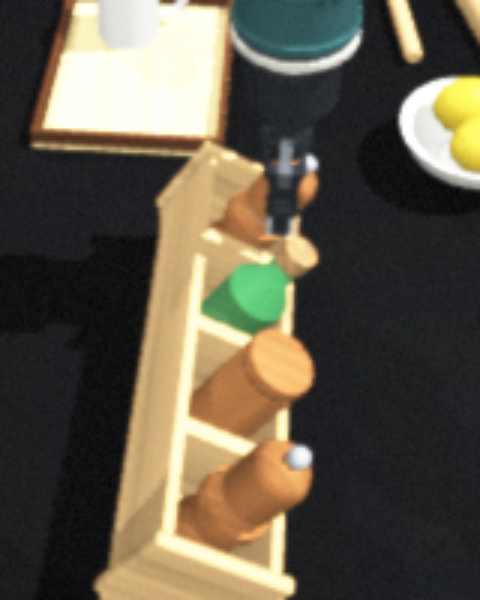

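The fingers straddle mill A's head at crop (285,190), with the ball free at (311,163). I'll close on it and draw it out along its axis.

```bash
python3 -m creep '[{"claw":1,"translation":[0,0,0],"yaw":0},{"claw":1,"translation":[0,0,0],"yaw":0},{"claw":1,"translation":[0,0,0],"yaw":0},{"claw":1,"translation":[0,0,0],"yaw":0},{"claw":1,"translation":[0,0,0],"yaw":0}]' 22; python3 -m creep '[{"claw":1,"translation":[-5,0,-9],"yaw":0},{"claw":1,"translation":[-13,0,-22],"yaw":0},{"claw":1,"translation":[-22,0,-38],"yaw":0},{"claw":1,"translation":[-31,0,-54],"yaw":0},{"claw":1,"translation":[-40,0,-69],"yaw":0},{"claw":1,"translation":[-49,0,-85],"yaw":0},{"claw":1,"translation":[-50,0,-110],"yaw":0},{"claw":1,"translation":[-50,0,-110],"yaw":0}]'; python3 - <<'E'
from h import *
go([.5684,-.1069,.1215],165.3)
p,d=camera("side");cv2.imwrite("pics/s2.png",cv2.resize(p[100:300,200:400,::-1],None,fx=3,fy=3))
E
```

```text
time_s: 3.15
position: [0.5689, -0.1068, 0.2776]
orientation: [180.0, 0.1, 165.3]
wrist_force: [0.1, 0.8, 7.1]
opening: 0.0455
gripper_force: 22.2
time_s: 3.95
position: [0.6177, -0.1201, 0.3902]
orientation: [180.0, 0.3, 165.3]
wrist_force: [0.1, -0.4, -1.2]
opening: 0.0455
gripper_force: 23.3
t 3.95 tool mm [ 51.    0.2 113.7] yaw -0.001
```

View pics/s2.png

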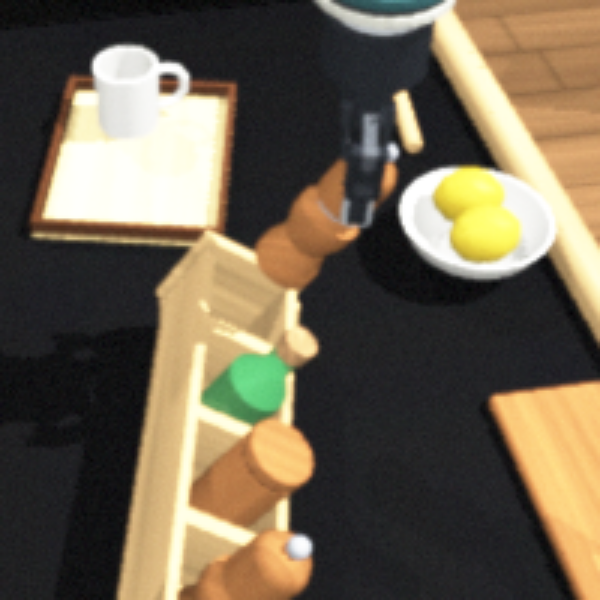

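```bash
python3 -c "
from h import *
go([.486,.148,.27],167.4)"; python3 -m creep '[{"claw":1,"translation":[0,0,-35],"yaw":0},{"claw":1,"translation":[20,40,-35],"yaw":0},{"claw":1,"translation":[60,90,-35],"yaw":-0.037},{"claw":1,"translation":[100,130,-35],"yaw":-0.037},{"claw":1,"translation":[140,170,-35],"yaw":-0.037},{"claw":1,"translation":[180,200,-35],"yaw":-0.037},{"claw":1,"translation":[195,219,-35],"yaw":-0.037},{"claw":1,"translation":[195,219,-35],"yaw":-0.037}]' ;  python3 -c "
from h import *
go([.486,.148,.12],167.4)"
```

```text
t 4.0 tool mm [194.9 225.6 -36.6] yaw -0.037
time_s: 4.8
position: [0.4808, 0.1472, 0.4212]
orientation: [179.9, -0.1, 167.9]
wrist_force: [0.2, -0.2, -1.9]
opening: 0.0457
gripper_force: 24.0
t 4.8 tool mm [ -4.9   1.9 146.2] yaw 0.008
```

```bash
python3 -m creep '[{"claw":1,"translation":[-5,2,30],"yaw":0.008},{"claw":1,"translation":[-5,2,65],"yaw":0.008},{"claw":1,"translation":[-5,2,100],"yaw":0.008},{"claw":1,"translation":[-5,2,125],"yaw":0.008},{"claw":1,"translation":[-5,2,140],"yaw":0.008},{"claw":1,"translation":[-5,2,146],"yaw":0.008},{"claw":1,"translation":[-5,2,146],"yaw":0.008},{"claw":1,"translation":[-5,2,146],"yaw":0.008}]' ;  python3 - <<'E'
from h import *
go([.486,.148,.11],167.4)
p,d=camera("side");cv2.imwrite("pics/s3.png",cv2.resize(p[80:220,190:330,::-1],None,fx=4,fy=4))
E
```

```text
time_s: 5.6
position: [0.4894, 0.1427, 0.2763]
orientation: [180.0, 0.0, 166.9]
wrist_force: [-0.1, 0.6, -2.1]
opening: 0.0455
gripper_force: 24.0
t 5.6 tool mm [ 4.5  4.4 11.3] yaw -0.008
```

View pics/s3.png

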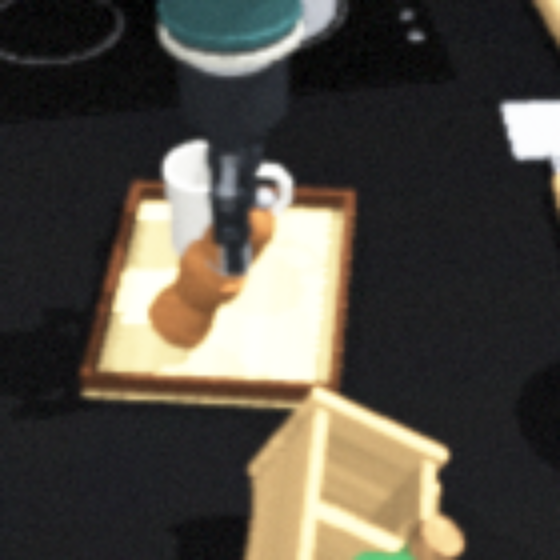

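The mill is just above the empty half of the floor, foot at crop (180,320), still leaning 30°. I'll lower it gently to contact.

```bash
for i in 1; do python3 -m creep '[{"claw":1,"translation":[0,4,3],"yaw":0},{"claw":1,"translation":[0,4,6],"yaw":0},{"claw":1,"translation":[0,4,8],"yaw":0},{"claw":1,"translation":[0,4,10],"yaw":0},{"claw":1,"translation":[0,4,10],"yaw":0}]' 20; done; python3 -m creep '[{"claw":1,"translation":[0,0,2],"yaw":0},{"claw":1,"translation":[0,0,3],"yaw":0},{"claw":1,"translation":[0,0,3],"yaw":0}]'
```

```text
time_s: 6.15
position: [0.49, 0.1465, 0.2654]
orientation: [-180.0, -0.0, 166.9]
wrist_force: [0.2, -0.3, -2.4]
opening: 0.0454
gripper_force: 24.0
time_s: 6.45
position: [0.4908, 0.1464, 0.2634]
orientation: [180.0, 0.1, 166.9]
wrist_force: [1.5, -1.7, 8.6]
opening: 0.0456
gripper_force: 24.7
```

```bash
python3 -m creep '[{"claw":1,"translation":[3,0,-0.7],"yaw":0},{"claw":1,"translation":[6,0,-1.4],"yaw":0},{"claw":1,"translation":[9,0,-2],"yaw":0},{"claw":1,"translation":[9,0,-2],"yaw":0}]';python3 -m creep '[{"claw":1,"translation":[3,0,-0.4],"yaw":0},{"claw":1,"translation":[6,0,-0.8],"yaw":0},{"claw":1,"translation":[9,0,-1],"yaw":0},{"claw":1,"translation":[9,0,-1],"yaw":0}]'; python3 - <<'E'
from h import *
p,d=camera("side");cv2.imwrite("pics/s4.png",cv2.resize(p[80:220,190:330,::-1],None,fx=4,fy=4))
E
```

```text
time_s: 6.85
position: [0.4808, 0.1487, 0.2646]
orientation: [-180.0, -0.0, 167.0]
wrist_force: [-0.4, 0.7, -1.5]
opening: 0.0455
gripper_force: 23.9
time_s: 7.25
position: [0.4722, 0.1508, 0.2657]
orientation: [-180.0, -0.0, 167.0]
wrist_force: [0.5, 0.1, -1.9]
opening: 0.0455
gripper_force: 23.9
```

View pics/s4.png

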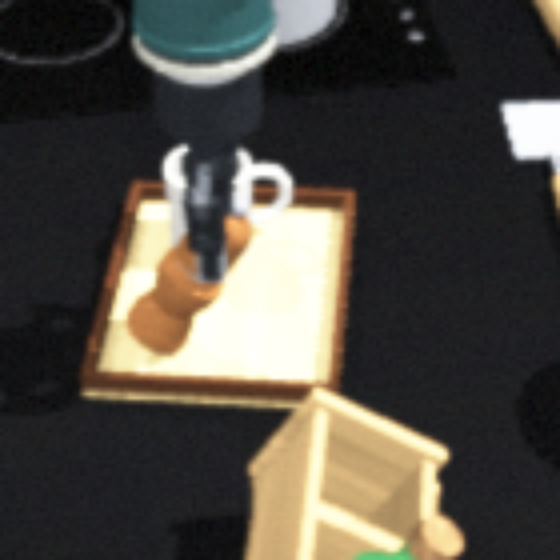

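The mill slid instead of pivoting in the pads. I need a horizontal push on its foot, and the front lip of its own empty bay can give that. I'll measure the lip.

```bash
python3 - <<'E'
from h import *
np.set_printoptions(precision=4,suppress=True)
p,d=camera("side");X=cloud("side",d)
f=np.array([np.cos(np.radians(-14.7)),np.sin(np.radians(-14.7)),0]);l=np.array([-f[1],f[0],0])
for nm,G in(("A",np.array([.5684,-.1069,0])),("B",np.array([.499,-.3715,0]))):
    u=(X-G)@f;w=(X-G)@l;s=(abs(w)<.03)&(abs(u)<.13)
    for z0 in np.arange(.01,.15,.01):
        q=s&(abs(X[...,2]-z0)<.005)
        if q.sum()>3:print(nm,round(z0,2),q.sum(),"u max",u[q].max().round(4),"min",u[q].min().round(4))
b=(X[...,2]>.02)&(X[...,2]<.12)&(X[...,0]>.6)&(X[...,1]>-.25)&(X[...,1]<.2)
print("bowl",X[b].min(0),X[b].max(0))
go([.472,.151,.26],165.3);go([.665,-.1323,.26],165.3)
E
```

```text
A 0.03 10 u max -0.0171 min -0.0485
A 0.04 15 u max -0.0115 min -0.0173
A 0.05 27 u max -0.0038 min -0.1031
A 0.06 56 u max 0.0006 min -0.102
A 0.07 67 u max 0.0162 min -0.0967
A 0.08 78 u max 0.0161 min -0.0901
A 0.09 31 u max -0.0789 min -0.0848
A 0.1 29 u max -0.0732 min -0.0791
A 0.11 33 u max -0.0574 min -0.0734
A 0.12 68 u max -0.0564 min -0.0678
B 0.04 17 u max -0.0108 min -0.0602
B 0.05 24 u max -0.0061 min -0.1034
B 0.06 120 u max -0.0003 min -0.103
B 0.07 148 u max 0.0074 min -0.0976
B 0.08 166 u max 0.0159 min -0.0917
B 0.09 146 u max 0.0027 min -0.0853
B 0.1 209 u max 0.008 min -0.0793
B 0.11 139 u max 0.0135 min -0.0742
B 0.12 228 u max 0.0168 min -0.0689
B 0.13 95 u max 0.0281 min -0.0237
B 0.14 135 u max 0.0295 min -0.0163
bowl [ 0.6004 -0.25    0.02  ] [0.92   0.1996 0.0813]
t 7.35 tool mm [   0.6    0.2 -149.2] yaw 0.029
t 7.35 tool mm [-251.3 -232.2 -149.2] yaw 0.029
```

```bash
python3 -m creep '[{"claw":1,"translation":[0,0,-50],"yaw":0},{"claw":1,"translation":[0,0,-100],"yaw":0},{"claw":1,"translation":[0,0,-150],"yaw":0},{"claw":1,"translation":[0,0,-150],"yaw":0}]'
```

```text
time_s: 7.75
position: [0.4737, 0.1506, 0.4217]
orientation: [179.7, 0.4, 166.9]
wrist_force: [1.3, 0.6, -2.8]
opening: 0.0457
gripper_force: 23.9
```

```bash
python3 -m creep '[{"claw":1,"translation":[-251,-232,0],"yaw":0.029},{"claw":1,"translation":[-251,-232,0],"yaw":0.029},{"claw":1,"translation":[-251,-232,0],"yaw":0.029},{"claw":1,"translation":[-251,-232,0],"yaw":0.029},{"claw":1,"translation":[-251,-232,0],"yaw":0.029},{"claw":1,"translation":[-251,-232,0],"yaw":0.029},{"claw":1,"translation":[-251,-232,0],"yaw":0.029},{"claw":1,"translation":[-251,-232,0],"yaw":0.029}]';  python3 - <<'E'
from h import *
for c in((222,62),(282,62)):print(plane("top",*c,.06))
go([.669,-.1334,.14],165.3)
E
```

```text
time_s: 8.55
position: [0.6657, -0.1376, 0.4144]
orientation: [-179.8, -0.0, 164.9]
wrist_force: [-0.5, -0.0, -0.8]
opening: 0.0455
gripper_force: 23.8
[0.78818554 0.08972744 0.06      ]
[ 0.79927085 -0.05662427  0.06      ]
t 8.55 tool mm [ -2.1   4.9 119.4] yaw -0.006
```

```bash
python3 -m creep '[{"claw":1,"translation":[-2,4,40],"yaw":-0.006},{"claw":1,"translation":[-2,4,80],"yaw":-0.006},{"claw":1,"translation":[-2,4,105],"yaw":-0.006},{"claw":1,"translation":[-2,4,119],"yaw":-0.006},{"claw":1,"translation":[-2,4,119],"yaw":-0.006},{"claw":1,"translation":[-2,4,119],"yaw":-0.006}]' ; python3 -m creep '[{"claw":1,"translation":[6,0,0],"yaw":0},{"claw":1,"translation":[12,0,0],"yaw":0},{"claw":1,"translation":[17,0,-1],"yaw":0},{"claw":1,"translation":[22,0,-2],"yaw":0},{"claw":1,"translation":[27,0,-3],"yaw":0},{"claw":1,"translation":[27,0,-3],"yaw":0}]';  python3 - <<'E'
from h import *
go([.6104,-.1179,.16],165.3)
p,d=camera("side");cv2.imwrite("pics/s5.png",cv2.resize(p[110:270,220:380,::-1],None,fx=3.5,fy=3.5))
E
```

```text
time_s: 9.15
position: [0.668, -0.1288, 0.2978]
orientation: [-180.0, 0.1, 165.6]
wrist_force: [-0.7, -1.2, -1.3]
opening: 0.0457
gripper_force: 23.8
time_s: 9.75
position: [0.6411, -0.1218, 0.3002]
orientation: [180.0, 0.0, 165.6]
wrist_force: [2.1, -0.5, -3.6]
opening: 0.0458
gripper_force: 23.7
t 9.75 tool mm [ 30.7  -3.8 -14.8] yaw 0.006
```

View pics/s5.png

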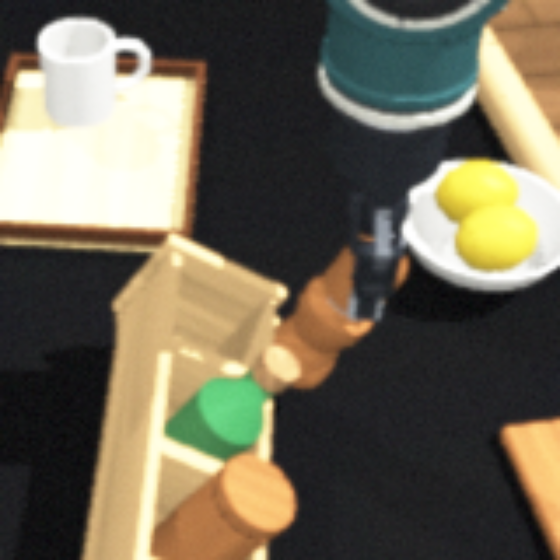

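Contact has started: the foot is at the lip, at crop (300,370), and the mill is turning in the pads. I'll continue the pull, rising as I go.

```bash
python3 -m creep '[{"claw":1,"translation":[5,0,-3],"yaw":0},{"claw":1,"translation":[10,0,-6],"yaw":0},{"claw":1,"translation":[15,0,-9],"yaw":0},{"claw":1,"translation":[15,0,-9],"yaw":0}]'; python3 -m creep '[{"claw":1,"translation":[5,0,-2],"yaw":0},{"claw":1,"translation":[9,0,-4],"yaw":0},{"claw":1,"translation":[13,0,-6],"yaw":0},{"claw":1,"translation":[13,0,-6],"yaw":0}]';  python3 - <<'E'
from h import *
go([.6104,-.1179,.16],165.3)
p,d=camera("side");cv2.imwrite("pics/s6.png",cv2.resize(p[110:270,220:380,::-1],None,fx=3.5,fy=3.5))
E
```

```text
time_s: 10.2
position: [0.6265, -0.1182, 0.3093]
orientation: [180.0, 0.0, 165.6]
wrist_force: [2.0, -0.8, -2.2]
opening: 0.0455
gripper_force: 23.4
time_s: 10.6
position: [0.6139, -0.1149, 0.3149]
orientation: [180.0, -0.0, 165.6]
wrist_force: [0.8, 0.7, -4.4]
opening: 0.0455
gripper_force: 23.2
t 10.6 tool mm [ 2.7 -3.8 -0.1] yaw 0.006
```

View pics/s6.png

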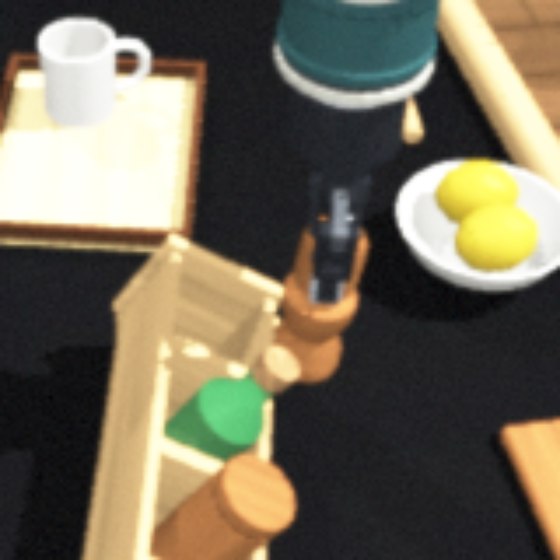

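```bash
python3 -m creep '[{"claw":1,"translation":[1,0,0],"yaw":0},{"claw":1,"translation":[2.5,0,0],"yaw":0},{"claw":1,"translation":[2.5,0,0],"yaw":0}]'; cat >>h.py <<'E'
def tilt(n,g,dx=0):
    p,d=camera(n);hsv=cv2.cvtColor(p,cv2.COLOR_RGB2HSV);X=cloud(n,d)
    m=(hsv[...,0]<14)&(hsv[...,1]>110)&(hsv[...,2]>40)&(np.hypot(X[...,0]-g[0],X[...,1]-g[1])<.06)
    P=camera_params(n);K=P["K"];Ti=np.linalg.inv(P["pose"])
    for h in(.01,.02,.03,.045,.055,.065):   # heights above foot bottom
        c=Ti@[g[0],g[1],g[2]-.103+h,1];u=K[0,2]-K[0,0]*c[0]/c[2];v=K[1,2]+K[1,1]*c[1]/c[2]
        xs=np.nonzero(m[int(round(v))])[0]
        if len(xs):print(n,h,"row",int(round(v)),"pred u",round(u,1),"sil",xs.min(),xs.max(),"mid",(xs.min()+xs.max())/2,"px/mm",round(-K[0,0]/c[2]/1000,2))
E
python3 - <<'E'
from h import *
s=observe()["position"];print(s);tilt("side",s-[0,0,.155])
E
```

```text
time_s: 10.95
position: [0.612, -0.1144, 0.3148]
orientation: [-180.0, 0.0, 165.6]
wrist_force: [3.2, -1.3, -1.8]
opening: 0.0453
gripper_force: 23.3
[ 0.61195656 -0.11442635  0.31475651]
side 0.01 row 208 pred u 308.4 sil 301 317 mid 309.0 px/mm 0.38
side 0.02 row 205 pred u 308.7 sil 299 316 mid 307.5 px/mm 0.38
side 0.03 row 203 pred u 309.1 sil 300 318 mid 309.0 px/mm 0.38
side 0.045 row 199 pred u 309.6 sil 301 320 mid 310.5 px/mm 0.39
side 0.055 row 196 pred u 309.9 sil 300 316 mid 308.0 px/mm 0.39
side 0.065 row 193 pred u 310.3 sil 303 321 mid 312.0 px/mm 0.39
```

```bash
python3 -m creep '[{"claw":1,"translation":[-10,0,-5],"yaw":0},{"claw":1,"translation":[-12,0,-40],"yaw":0},{"claw":1,"translation":[-12,0,-80],"yaw":0},{"claw":1,"translation":[-12,0,-105],"yaw":0},{"claw":1,"translation":[-12,0,-105],"yaw":0}]' 25; python3 - <<'E'
from h import *
go([.4308,.1606,.265],167.4)
E
```

```text
time_s: 11.5
position: [0.6239, -0.1178, 0.4232]
orientation: [180.0, 0.2, 165.6]
wrist_force: [0.2, 0.3, -2.8]
opening: 0.0453
gripper_force: 26.9
t 11.5 tool mm [256.1 221.7   3.2] yaw -0.031
```

```bash
python3 -m creep '[{"claw":1,"translation":[32,28,0],"yaw":-0.01},{"claw":1,"translation":[64,55,0],"yaw":-0.02},{"claw":1,"translation":[102,89,0],"yaw":-0.031},{"claw":1,"translation":[141,122,0],"yaw":-0.031},{"claw":1,"translation":[180,155,0],"yaw":-0.031},{"claw":1,"translation":[218,188,0],"yaw":-0.031},{"claw":1,"translation":[243,210,0],"yaw":-0.031},{"claw":1,"translation":[256,222,0],"yaw":-0.031}]'; python3 -m creep '[{"claw":1,"translation":[0,0,30],"yaw":0},{"claw":1,"translation":[0,0,70],"yaw":0},{"claw":1,"translation":[0,0,105],"yaw":0},{"claw":1,"translation":[0,0,130],"yaw":0},{"claw":1,"translation":[0,0,144],"yaw":0},{"claw":1,"translation":[0,0,144],"yaw":0},{"claw":1,"translation":[0,0,144],"yaw":0}]'; python3 - <<'E'
from h import *
go([.4308,.1606,.109],167.4);s=observe()["position"];tilt("side",s-[0,0,.155]);tilt("top",s-[0,0,.155])
E
```

```text
time_s: 12.3
position: [0.4284, 0.1637, 0.419]
orientation: [-180.0, -0.1, 167.6]
wrist_force: [-1.2, 0.2, -2.7]
opening: 0.0453
gripper_force: 26.9
time_s: 13.0
position: [0.4306, 0.1611, 0.2757]
orientation: [-180.0, -0.0, 167.4]
wrist_force: [0.1, -0.4, -1.2]
opening: 0.0449
gripper_force: 26.9
t 13.0 tool mm [-0.3 -0.4 11.7] yaw -0.0
side 0.01 row 160 pred u 230.9 sil 214 234 mid 224.0 px/mm 0.31
side 0.02 row 157 pred u 230.7 sil 215 234 mid 224.5 px/mm 0.31
side 0.03 row 155 pred u 230.5 sil 217 234 mid 225.5 px/mm 0.32
side 0.045 row 151 pred u 230.2 sil 223 236 mid 229.5 px/mm 0.32
side 0.055 row 149 pred u 230.0 sil 223 228 mid 225.5 px/mm 0.32
side 0.065 row 146 pred u 229.8 sil 224 233 mid 228.5 px/mm 0.32
top 0.01 row 206 pred u 179.8 sil 188 205 mid 196.5 px/mm 0.42
top 0.02 row 205 pred u 179.2 sil 205 205 mid 205.0 px/mm 0.43
top 0.03 row 205 pred u 178.6 sil 205 205 mid 205.0 px/mm 0.43
```

```bash
python3 - <<'E'
from h import *
p,d=camera("side");cv2.imwrite("pics/s7.png",cv2.resize(p[90:210,180:300,::-1],None,fx=5,fy=5))
E
```

View pics/s7.png

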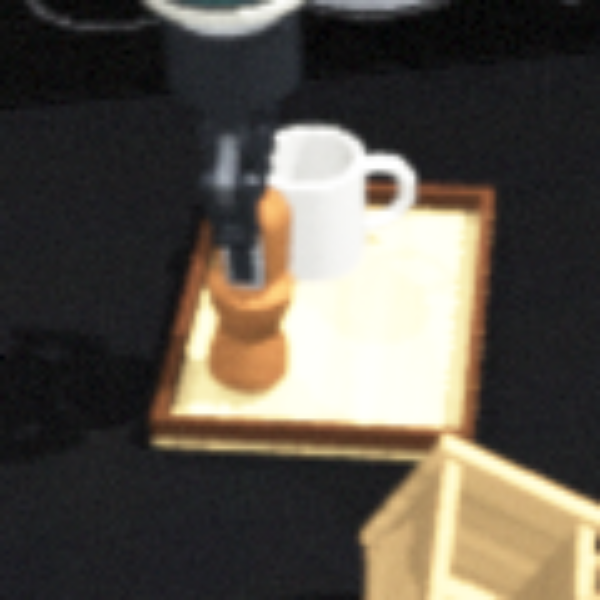

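The mill hangs upright, foot at crop (248,375), clear of the rims and the mug. I'll lower it to contact.

```bash
python3 -m creep '[{"claw":1,"translation":[0,0,4],"yaw":0},{"claw":1,"translation":[0,0,7],"yaw":0},{"claw":1,"translation":[0,0,9],"yaw":0},{"claw":1,"translation":[0,0,9],"yaw":0}]'; python3 -m creep '[{"claw":1,"translation":[0,0,1],"yaw":0},{"claw":1,"translation":[0,0,2],"yaw":0},{"claw":1,"translation":[0,0,2],"yaw":0}]'
```

```text
time_s: 13.55
position: [0.4311, 0.1614, 0.2673]
orientation: [179.9, 0.1, 167.4]
wrist_force: [-2.9, 0.1, 15.0]
opening: 0.0456
gripper_force: 28.4
time_s: 13.85
position: [0.4316, 0.1615, 0.2662]
orientation: [179.9, 0.1, 167.4]
wrist_force: [-6.1, -1.5, 32.3]
opening: 0.0454
gripper_force: 31.1
```

```bash
python3 -m creep '[{"claw":1,"translation":[0,0,-1.5],"yaw":0},{"claw":1,"translation":[0,0,-2.5],"yaw":0},{"claw":1,"translation":[0,0,-2.5],"yaw":0}]' 20; python3 -m creep '[{"claw":0,"translation":[0,0,0],"yaw":0},{"claw":-0.2,"translation":[0,0,0],"yaw":0},{"claw":-0.4,"translation":[0,0,0],"yaw":0},{"claw":-0.5,"translation":[0,0,0],"yaw":0},{"claw":-0.5,"translation":[0,0,0],"yaw":0}]'; python3 -m creep '[{"claw":-0.5,"translation":[0,0,-20],"yaw":0},{"claw":-0.5,"translation":[0,0,-50],"yaw":0},{"claw":-0.5,"translation":[0,0,-90],"yaw":0},{"claw":-0.5,"translation":[0,0,-130],"yaw":0},{"claw":-0.5,"translation":[0,0,-140],"yaw":0},{"claw":-0.5,"translation":[0,0,-140],"yaw":0}]'; python3 - <<'E'
from h import *
go([.499,-.3715,.25],165.3)
p,d=camera("top");X=cloud("top",d);q=(X[...,2]>.14)&(X[...,2]<.18)&(np.hypot(X[...,0]-.43,X[...,1]-.16)<.05)
print(q.sum(),X[q].mean(0) if q.any() else 0,X[q].max(0))
E
```

```text
time_s: 14.15
position: [0.4306, 0.1611, 0.2671]
orientation: [-180.0, -0.0, 167.4]
wrist_force: [0.0, 0.2, -1.8]
opening: 0.0452
gripper_force: 28.2
time_s: 14.65
position: [0.4307, 0.1612, 0.2672]
orientation: [-180.0, 0.0, 167.4]
wrist_force: [0.0, 0.1, -0.9]
opening: 0.0638
gripper_force: 0.0
time_s: 15.25
position: [0.4308, 0.1613, 0.4085]
orientation: [179.9, 0.1, 167.4]
wrist_force: [-0.2, -0.8, -1.0]
opening: 0.064
gripper_force: 0.0
t 15.25 tool mm [-182.6 -505.1    3.5] yaw 0.037Traceback (most recent call last):
  File "<stdin>", line 4, in <module>
    return umr_maximum(a, axis, None, out, keepdims, initial, where)
ValueError: zero-size array to reduction operation maximum which has no identity
```

```bash
python3 -m creep '[{"claw":-0.5,"translation":[-183,-505,0],"yaw":0.037},{"claw":-0.5,"translation":[-183,-505,0],"yaw":0.037},{"claw":-0.5,"translation":[-183,-505,0],"yaw":0.037},{"claw":-0.5,"translation":[-183,-505,0],"yaw":0.037},{"claw":-0.5,"translation":[-183,-505,0],"yaw":0.037},{"claw":-0.5,"translation":[-183,-505,0],"yaw":0.037},{"claw":-0.5,"translation":[-183,-505,0],"yaw":0.037},{"claw":-0.5,"translation":[-183,-505,0],"yaw":0.037}]'; python3 - <<'E'
from h import *
go([.499,-.3715,.25],165.3)
p,d=camera("side");cv2.imwrite("pics/s8.png",cv2.resize(p[90:210,180:300,::-1],None,fx=4,fy=4))
E
```

```text
time_s: 16.1
position: [0.4814, -0.2374, 0.4056]
orientation: [-180.0, -0.1, 165.3]
wrist_force: [1.8, 0.8, 0.9]
opening: 0.0641
gripper_force: 0.0
t 16.1 tool mm [ -51.1 -125.3    0.6] yaw 0.0
```

View pics/s8.png

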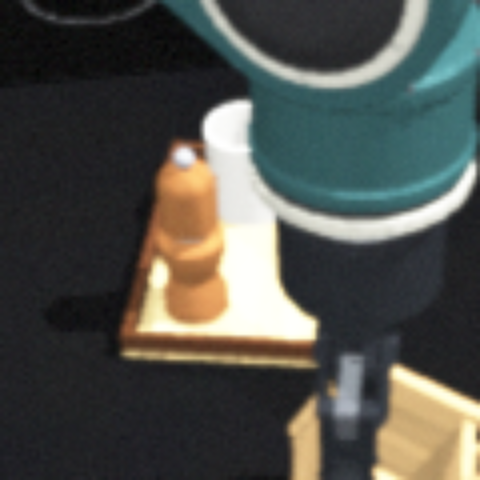

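Mill A stands upright on the tray, foot at crop (197,300) and ball at (183,155). Next is mill B.

```bash
python3 -m creep '[{"claw":-0.5,"translation":[-51,-125,0],"yaw":0},{"claw":-0.5,"translation":[-51,-125,0],"yaw":0},{"claw":-0.5,"translation":[-51,-125,0],"yaw":0},{"claw":-0.5,"translation":[-51,-125,0],"yaw":0},{"claw":-0.5,"translation":[-51,-125,0],"yaw":0},{"claw":-0.5,"translation":[-51,-125,0],"yaw":0}]'; python3 -c "
from h import *
go([.499,-.3715,.1215],165.3)"
```

```text
time_s: 16.75
position: [0.4994, -0.3685, 0.4061]
orientation: [180.0, -0.1, 165.3]
wrist_force: [0.4, -0.2, 0.9]
opening: 0.0641
gripper_force: 0.0
t 16.75 tool mm [ -0.4  -3.  129.6] yaw 0.0
```

```bash
python3 -m creep '[{"claw":-0.5,"translation":[0,-3,40],"yaw":0},{"claw":-0.5,"translation":[0,-3,80],"yaw":0},{"claw":-0.5,"translation":[0,-3,105],"yaw":0},{"claw":-0.5,"translation":[0,-3,120],"yaw":0},{"claw":-0.5,"translation":[0,-3,129],"yaw":0},{"claw":-0.5,"translation":[0,-3,129],"yaw":0}]'; python3 -m creep '[{"claw":1,"translation":[0,0,0],"yaw":0},{"claw":1,"translation":[0,0,0],"yaw":0},{"claw":1,"translation":[0,0,0],"yaw":0},{"claw":1,"translation":[0,0,0],"yaw":0},{"claw":1,"translation":[0,0,0],"yaw":0}]' 22; python3 -m creep '[{"claw":1,"translation":[-5,0,-9],"yaw":0},{"claw":1,"translation":[-13,0,-22],"yaw":0},{"claw":1,"translation":[-22,0,-38],"yaw":0},{"claw":1,"translation":[-31,0,-54],"yaw":0},{"claw":1,"translation":[-40,0,-69],"yaw":0},{"claw":1,"translation":[-49,0,-85],"yaw":0},{"claw":1,"translation":[-52,0,-92],"yaw":0},{"claw":1,"translation":[-52,0,-92],"yaw":0}]'; python3 -c "
from h import *
go([.5996,-.398,.21],165.3);go([.5996,-.398,.14],165.3)"
```

```text
time_s: 17.35
position: [0.4987, -0.3719, 0.278]
orientation: [180.0, -0.0, 165.3]
wrist_force: [0.2, -0.6, -0.4]
opening: 0.0643
gripper_force: 0.0
time_s: 17.85
position: [0.4989, -0.3725, 0.2794]
orientation: [-180.0, 0.1, 165.3]
wrist_force: [-0.3, 1.1, 8.3]
opening: 0.0454
gripper_force: 23.1
time_s: 18.65
position: [0.5491, -0.3856, 0.3712]
orientation: [-180.0, 0.1, 165.3]
wrist_force: [0.2, -0.1, -1.9]
opening: 0.046
gripper_force: 23.2
t 18.65 tool mm [-52.    0.9   6.2] yaw -0.0
t 18.65 tool mm [-52.    0.9  76.2] yaw -0.0
```

```bash
python3 -m creep '[{"claw":1,"translation":[-26,0,-8],"yaw":0},{"claw":1,"translation":[-45,0,0],"yaw":0},{"claw":1,"translation":[-52,0,20],"yaw":0},{"claw":1,"translation":[-52,0,45],"yaw":0},{"claw":1,"translation":[-52,0,65],"yaw":0},{"claw":1,"translation":[-52,0,76],"yaw":0},{"claw":1,"translation":[-52,0,76],"yaw":0}]'; python3 -m creep '[{"claw":1,"translation":[6,0,0],"yaw":0},{"claw":1,"translation":[12,0,0],"yaw":0},{"claw":1,"translation":[17,0,-1],"yaw":0},{"claw":1,"translation":[22,0,-2],"yaw":0},{"claw":1,"translation":[27,0,-3],"yaw":0},{"claw":1,"translation":[32,0,-6],"yaw":0},{"claw":1,"translation":[37,0,-9],"yaw":0},{"claw":1,"translation":[37,0,-9],"yaw":0}]'; python3 -c "
from h import *
go([.5408,-.3825,.16],165.3)"
```

```text
time_s: 19.35
position: [0.5982, -0.3984, 0.2918]
orientation: [180.0, -0.2, 165.3]
wrist_force: [-0.2, -0.5, -2.1]
opening: 0.0457
gripper_force: 23.3
time_s: 20.15
position: [0.5628, -0.3893, 0.3039]
orientation: [-180.0, 0.0, 165.3]
wrist_force: [2.4, -0.5, -1.1]
opening: 0.0455
gripper_force: 23.2
t 20.15 tool mm [ 23.1   1.  -11.1] yaw -0.001
```

```bash
python3 -m creep '[{"claw":1,"translation":[5,0,-3],"yaw":0},{"claw":1,"translation":[10,0,-6],"yaw":0},{"claw":1,"translation":[14,0,-9],"yaw":0},{"claw":1,"translation":[18,0,-10],"yaw":0},{"claw":1,"translation":[21,0,-11],"yaw":0},{"claw":1,"translation":[23,0,-11],"yaw":0},{"claw":1,"translation":[23,0,-11],"yaw":0}]'; python3 - <<'E'
from h import *
s=observe()["position"];print(s);tilt("side",s-[0,0,.155])
E
```

```text
time_s: 20.85
position: [0.5409, -0.3835, 0.3143]
orientation: [-180.0, 0.0, 165.3]
wrist_force: [1.0, -0.7, -2.1]
opening: 0.0453
gripper_force: 22.8
[ 0.54087463 -0.38350324  0.31431886]
side 0.01 row 306 pred u 307.3 sil 295 318 mid 306.5 px/mm 0.47
side 0.02 row 303 pred u 307.7 sil 296 321 mid 308.5 px/mm 0.48
side 0.03 row 301 pred u 308.1 sil 295 322 mid 308.5 px/mm 0.48
side 0.045 row 297 pred u 308.7 sil 296 305 mid 300.5 px/mm 0.49
side 0.055 row 295 pred u 309.1 sil 296 305 mid 300.5 px/mm 0.49
side 0.065 row 292 pred u 309.6 sil 297 306 mid 301.5 px/mm 0.5
```

```bash
python3 -m creep '[{"claw":1,"translation":[-10,0,-5],"yaw":0},{"claw":1,"translation":[-12,0,-40],"yaw":0},{"claw":1,"translation":[-12,0,-85],"yaw":0},{"claw":1,"translation":[-12,0,-125],"yaw":0},{"claw":1,"translation":[-12,0,-140],"yaw":0},{"claw":1,"translation":[-12,0,-140],"yaw":0}]' 25; python3 -c "
from h import *
go([.5128,.1422,.30],167.4)"
```

```text
time_s: 21.5
position: [0.553, -0.3868, 0.4565]
orientation: [-179.9, 0.2, 165.3]
wrist_force: [0.6, 0.3, -2.1]
opening: 0.0454
gripper_force: 26.7
t 21.5 tool mm [173.2 501.5   1.5] yaw -0.037
```

```bash
python3 -m creep '[{"claw":1,"translation":[10,28,0],"yaw":-0.01},{"claw":1,"translation":[22,65,0],"yaw":-0.02},{"claw":1,"translation":[37,108,0],"yaw":-0.037},{"claw":1,"translation":[52,151,0],"yaw":-0.037},{"claw":1,"translation":[67,194,0],"yaw":-0.037},{"claw":1,"translation":[82,237,0],"yaw":-0.037},{"claw":1,"translation":[97,280,0],"yaw":-0.037},{"claw":1,"translation":[112,323,0],"yaw":-0.037}]';python3 -m creep '[{"claw":1,"translation":[15,43,0],"yaw":0},{"claw":1,"translation":[30,86,0],"yaw":0},{"claw":1,"translation":[43,125,0],"yaw":0},{"claw":1,"translation":[52,155,0],"yaw":0},{"claw":1,"translation":[58,172,0],"yaw":0},{"claw":1,"translation":[61,178,0],"yaw":0},{"claw":1,"translation":[61,178,0],"yaw":0},{"claw":1,"translation":[61,178,0],"yaw":0}]'; python3 -c "
from h import *
go([.5128,.1422,.122],167.4)"
```

```text
time_s: 22.3
position: [0.5258, -0.0435, 0.4528]
orientation: [-179.9, -0.1, 167.4]
wrist_force: [1.5, -0.2, -1.4]
opening: 0.0457
gripper_force: 26.7
time_s: 23.1
position: [0.5058, 0.1403, 0.4537]
orientation: [-179.9, -0.0, 167.3]
wrist_force: [0.3, 0.2, -1.6]
opening: 0.0454
gripper_force: 26.7
t 23.1 tool mm [ -6.4   3.3 176.7] yaw -0.001
```

```bash
python3 -m creep '[{"claw":1,"translation":[-6,3,35],"yaw":0},{"claw":1,"translation":[-6,3,80],"yaw":0},{"claw":1,"translation":[-6,3,125],"yaw":0},{"claw":1,"translation":[-6,3,155],"yaw":0},{"claw":1,"translation":[-6,3,170],"yaw":0},{"claw":1,"translation":[-6,3,176],"yaw":0},{"claw":1,"translation":[-6,3,176],"yaw":0}]';python3 -m creep '[{"claw":1,"translation":[0,0,1.5],"yaw":0},{"claw":1,"translation":[0,0,3],"yaw":0},{"claw":1,"translation":[0,0,4],"yaw":0},{"claw":1,"translation":[0,0,4],"yaw":0}]';python3 -m creep '[{"claw":1,"translation":[0,0,1],"yaw":0},{"claw":1,"translation":[0,0,2],"yaw":0},{"claw":1,"translation":[0,0,2],"yaw":0}]'
```

```text
time_s: 23.8
position: [0.5123, 0.1421, 0.278]
orientation: [-179.9, -0.0, 167.3]
wrist_force: [-0.2, 0.2, -1.2]
opening: 0.0456
gripper_force: 26.7
time_s: 24.2
position: [0.5122, 0.143, 0.2745]
orientation: [180.0, 0.0, 167.4]
wrist_force: [-0.3, -0.0, -1.9]
opening: 0.0452
gripper_force: 26.7
time_s: 24.5
position: [0.5121, 0.143, 0.2721]
orientation: [-180.0, -0.0, 167.4]
wrist_force: [1.0, -1.2, -2.1]
opening: 0.0451
gripper_force: 26.7
```

```bash
python3 -m creep '[{"claw":1,"translation":[0,0,1],"yaw":0},{"claw":1,"translation":[0,0,2],"yaw":0},{"claw":1,"translation":[0,0,2],"yaw":0}]';python3 -m creep '[{"claw":1,"translation":[0,0,1],"yaw":0},{"claw":1,"translation":[0,0,1],"yaw":0}]'
```

```text
time_s: 24.8
position: [0.5121, 0.143, 0.27]
orientation: [-180.0, -0.0, 167.4]
wrist_force: [-0.6, 0.9, -1.7]
opening: 0.0454
gripper_force: 26.7
time_s: 25.0
position: [0.5123, 0.143, 0.2695]
orientation: [180.0, 0.0, 167.4]
wrist_force: [-1.5, 0.0, 4.5]
opening: 0.0455
gripper_force: 27.2
```

Light contact (about 6 N). I'll release, rise and move aside.

```bash
python3 -m creep '[{"claw":0,"translation":[0,0,0],"yaw":0},{"claw":-0.2,"translation":[0,0,0],"yaw":0},{"claw":-0.4,"translation":[0,0,0],"yaw":0},{"claw":-0.5,"translation":[0,0,0],"yaw":0},{"claw":-0.5,"translation":[0,0,0],"yaw":0}]'; python3 -m creep '[{"claw":-0.5,"translation":[0,0,-20],"yaw":0},{"claw":-0.5,"translation":[0,0,-50],"yaw":0},{"claw":-0.5,"translation":[0,0,-90],"yaw":0},{"claw":-0.5,"translation":[0,0,-130],"yaw":0},{"claw":-0.5,"translation":[0,-50,-140],"yaw":0},{"claw":-0.5,"translation":[0,-100,-140],"yaw":0},{"claw":-0.5,"translation":[0,-150,-140],"yaw":0},{"claw":-0.5,"translation":[0,-200,-140],"yaw":0}]';python3 -m creep '[{"claw":-0.5,"translation":[0,-50,0],"yaw":0},{"claw":-0.5,"translation":[0,-100,0],"yaw":0},{"claw":-0.5,"translation":[0,-150,0],"yaw":0},{"claw":-0.5,"translation":[0,-170,0],"yaw":0},{"claw":-0.5,"translation":[0,-170,0],"yaw":0}]'; python3 - <<'E'
from h import *
p,d=camera("side");q,_=camera("top");a=cv2.resize(p[60:260,190:330],None,fx=2.7,fy=2.7);b=cv2.resize(q[100:300,80:200],(324,540))
cv2.imwrite("pics/s9.png",np.hstack([a,b])[:,:,::-1])
E
```

```text
time_s: 25.5
position: [0.5122, 0.143, 0.2692]
orientation: [-180.0, -0.0, 167.4]
wrist_force: [-0.4, -0.9, 0.2]
opening: 0.0642
gripper_force: 0.0
time_s: 26.3
position: [0.4679, -0.053, 0.4094]
orientation: [180.0, 0.0, 167.4]
wrist_force: [0.8, -0.1, -0.3]
opening: 0.064
gripper_force: 0.0
time_s: 26.8
position: [0.4305, -0.2201, 0.4094]
orientation: [-180.0, 0.0, 167.1]
wrist_force: [0.9, 1.2, -0.3]
opening: 0.064
gripper_force: 0.0
```

View pics/s9.png

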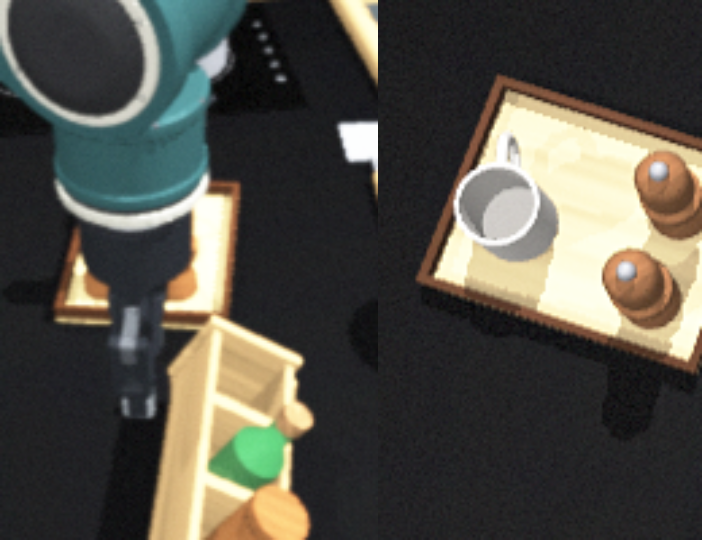

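Both mills stand upright inside the rim, with balls at (658,172) and (627,271) in the composite. The mug, bottle and canister are undisturbed, so I'm handing in.

```bash
python3 -c "
from station import *
print(finish_job())"
```

```text
the job is handed in; nothing more can be done
None
```

Both mills stand upright on the tray floor inside the rim, the mug, canister and oil bottle were left in place, and the job was handed in at about 27 s; mill A was pressed down at about 32 N (wrist force) while being set down, before I eased off and released it.

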